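# Load the smoke burner with wood rounds

### The job

Load the smoke burner: lift the three wooden rounds off the sloped rack and layer them flat on the burner's raised steel plate in one centred stack, largest at the bottom, smallest on top, setting each one down gently (not dropped) so that the plate does not slide down yet. With all three layered and let go, press down on the top of the stack until the plate is fully home on its base, and leave the stack neat and centred. Leave the ramekin, tongs and brush where they are.

Things in the scene. Friction and masses are not known exactly. Their poses are not given: they have to be found in the camera images.
- round_large: Largest of the three plain smoking-wood rounds: a flat solid wooden disc, 64 mm diameter, 18 mm thick, same wood as the others and told apart by diameter only (64, 54, 44 mm). Origin at the middle of the disc, z along its axis. At the start it lies in one of the rack's three slots, any of them, tilted 30 degrees with the slope.
- round_medium: Middle-sized of the three plain smoking-wood rounds: a flat solid wooden disc, 54 mm diameter, 18 mm thick, same wood as the others and told apart by diameter only (64, 54, 44 mm). Origin at the middle of the disc, z along its axis. At the start it lies in one of the rack's three slots, any of them, tilted 30 degrees with the slope.
- round_small: Smallest of the three plain smoking-wood rounds: a flat solid wooden disc, 44 mm diameter, 18 mm thick, same wood as the others and told apart by diameter only (64, 54, 44 mm). Origin at the middle of the disc, z along its axis. At the start it lies in one of the rack's three slots, any of them, tilted 30 degrees with the slope.
- rack: Fixed aluminium rack, 351 mm wide (y), 80 mm deep, 62 mm tall at the back. Its board slopes 30 degrees, low edge towards its -x (away from the robot), 40 mm up over the origin (centre of its underside). Three slots, centres at y -115, 0, +115 mm. Friction holds the rounds at the slot centres; 34 mm down-slope of these a lip stands 10.5 mm off the board; ribs 5 mm, end walls 16 mm.
- burner: Fixed smoke burner: dark steel base, 112 mm foot, 72 mm drum, 35 mm tall; origin at the centre of its underside, z up. On its axis a flat rimless steel plate, 92 mm diameter, 5 mm thick, stands on a stem that slides in the base. Friction holds it: a push of over about 6 N slides it down and it stays down. It starts 12 to 26 mm above home.
- burner_home (a point): Point fixed on the burner's axis, 42 mm above the base's underside: where the centre of the plate's upper face lies once the plate is fully home. The plate's present height is not among the readings: find it by touch or sight.
- ramekin: Bystander: clear glass ramekin, 72 mm across, 42 mm tall, open upward, origin at the centre of its underside.
- tongs: Bystander: chrome tongs lying flat, about 270 mm long along their x, 55 mm wide, 18 mm tall, origin under the middle.
- brush: Bystander: steel grill brush lying bristles down, about 235 mm long along its x (head at +x, 50 mm wide), 34 mm tall, origin under the middle.
Mind the look-alikes: they are no part of the job. Leave any blue or red look-alike of the round_large alone.

How it is judged:
On the way, in this order (a step that is already met when the one before it is completed fails the run):
1. All three rounds lie flat, centred and let go on the plate, largest at the bottom, smallest on top, and the plate still stands at least 6 mm above home (horizontal distance between each of round_large, round_medium, round_small and burner below 0.007 m and angle between the z axis of each of round_large, round_medium, round_small and the z axis of burner, either way round below 0.06 rad and distance between round_large and round_medium below 0.0225 m and distance between round_medium and round_small below 0.0225 m and z of round_large in the frame of burner between 0.057 and 0.0795 m and z of round_medium in the frame of burner between 0.074 and 0.0975 m and z of round_small in the frame of burner between 0.091 and 0.1155 m and contact force between each of round_large, round_medium, round_small and the fingers below 0.1 N and linear speed of each of round_large, round_medium, round_small below 0.02 m/s), for 0.2 s.
2. The stack has been pressed down until the plate is home (within 2.5 mm) (z of round_large in the frame of burner between 0.048 and 0.0535 m and z of round_medium in the frame of burner between 0.065 and 0.0725 m and z of round_small in the frame of burner between 0.082 and 0.0915 m), for 0.2 s.
At the end, for the whole second after the job is handed in: The plate is home (within 2.5 mm) with the large round on it, the medium on that and the small on top, all flat (within 3.4 degrees), each centred within 7 mm of the burner's axis, let go and at rest (all of step 2 and horizontal distance between each of round_large, round_medium, round_small and burner below 0.007 m and angle between the z axis of each of round_large, round_medium, round_small and the z axis of burner, either way round below 0.06 rad and distance between round_large and round_medium below 0.0225 m and distance between round_medium and round_small below 0.0225 m and contact force between each of round_large, round_medium, round_small and the fingers below 0.1 N and linear speed of each of round_large, round_medium, round_small below 0.02 m/s); the robot touches nothing.
It fails at once if A round is dropped onto the burner (falls freely faster than 0.4 m/s, a drop of about 8 mm) ((linear speed of round_large above 0.4 m/s and contact force between round_large and the fingers below 0.05 N and horizontal distance between round_large and burner below 0.08 m) or (linear speed of round_medium above 0.4 m/s and contact force between round_medium and the fingers below 0.05 N and horizontal distance between round_medium and burner below 0.08 m) or (linear speed of round_small above 0.4 m/s and contact force between round_small and the fingers below 0.05 N and horizontal distance between round_small and burner below 0.08 m)).
It fails at once if The ramekin, tongs or brush is shifted by more than 40 mm or the ramekin tipped over (distance of any of ramekin, tongs, brush from where it was at the start of the episode above 0.04 m or angle between ramekin's own z axis and vertical above 0.5 rad).
It also fails if it takes over 72 s, if anything falls off the work surface, if the arm or the gripper's body presses on something with over 40 N, if the wrist force passes 120 N, or if a joint passes its speed limit or range.

### The arm

A 6-joint arm with a two-finger parallel gripper is mounted at the origin on the work surface. World frame = base frame: x ahead of the robot, y to its left, z up, the work surface at z = 0. Lengths are in m, angles in rad, forces in N, time in s.
With the tool pointing down it reaches from about 0.4 to 0.925 m from the base axis. Payload 3.4 kg.
Tool frame: the origin (TCP) lies on the mounting face of the last link; the fingertips stand 173 mm ahead of it and the grasp point (between the pads) lies 155 mm ahead of it (finger_overhang is the distance from the TCP to the fingertips, in m); z points along the fingers, y is the line along which they close (so a half turn about z gives the same grasp; the last joint's range is limited). The gripper opens to 85 mm and grips with 20 to 120 N. Pads are 22 mm wide; open, the fingers measure 114 mm over their backs; the gripper's body (76 mm by 85 mm) begins 54 mm behind the grasp point. The pads swing forward as they close: fully open they stand 13 mm farther back than shut.
Start: joints at [-1.377, 0.307, 1.506, -0, 1.328, -0.073], TCP at [0.152, -0.555, 0.405] pointing down, gripper open.
Joint ranges: [-3.12, 3.12], [-1.05, 2.28], [0.14, 2.33], [-1.42, 4.57], [0.1, 2.73], [-2.68, 2.68]. Speed limits (rad/s): [2.57, 2.57, 3.14, 3.14, 3.14, 3.14].

### API

Orientations are given as a 3x3 rotation matrix whose columns are the frame's x, y, z axes.
In Python, from plant import * gives the robot as it stands. The module is installed in compiled form; this text tells all that it offers.
- The arm moves only by the tool arm_command, never from a script. Its argument "motion" is text: rows parted by semicolons, each of 7 numbers parted by spaces: the shift along the tool's x, y, z scaled (see below), then the turn, a rotation vector about the tool's x, y, z scaled (see below), then the opening, from -1 (shut) to 1 (fully open). A call has 1 to 12 rows; each row is the pose to reach, as a shift and turn from the pose commanded when the call began, along the tool's axes at that moment, turning the shorter way round; what a row does not reach only later rows make up. The controller multiplies each number of a shift by 0.5 m and each number of a turn by 2 pi rad. A row lasts 1/10 s, in which the tool goes at most 50 mm and 8.59 degrees, less where a joint would pass 70% of its speed; a pose out of reach is approached as far as the arm can. A call with a number of a shift or a turn outside -1 to 1 is refused whole. A call with a gripper value outside its range is refused whole. The fingers move at their own pace and stop on an object; the grip force is fixed at half the most. Time passes only in rows, so rows that repeat a pose let the fingers close. It gives the time, the measured TCP pose, the force, the opening and the grip force at its end, in the units of the state.
- get_obs(): the state, without advancing time (a new reading comes with each control period).
- get_image(name): name is "scene" or "top" or "wrist"; returns the picture (384x512x3 uint8, blue, green, red); there is no depth.
- camera_model(name): a dict with "mtx" (3x3 intrinsics, pixels), "camera_from_world" (4x4, takes a point from world to camera coordinates); the wrist camera has in their place "tool_from_camera" (4x4, takes a point from camera to tool coordinates, whose origin is the TCP and whose axes are the flange's). Camera axes: x right, y up, looking along -z (the intrinsics and any distortion apply to the point x, -y, -z); pixel columns grow to the right and rows downward; lengths in m; the calibration is good to about 2 mm. The wrist camera is an equidistant fisheye: a pixel r from the principal point sees the ray r / f radians off the axis. A picture is of the moment at which its call begins: read the wrist's pose just before it. camera_model takes no time and is no camera call.
- hand_in(): hands the job in; it is judged then, once.
Trained networks look in the newest picture that a camera, given by its name, has taken for a name from the list of things; names that differ only in an ending like _2 or _b are one class to them, and where a whole thing is asked for, a point or a joint stands for the part that bears it (a point fixed in the world has none). Each returns a list of dicts, best first, with "score" (0 to 1); they miss things now and then, are a little off and sometimes report something else, mostly with a low value. They report only what shows in the picture. A call takes as long as a camera call. They do not tell look-alikes from the thing itself.
- find_in(query, camera): "box" ([left, top, width, height] in pixels, round what is visible of it).
- silhouettes(query, camera): "region" (384x512 bool, what is visible of it) and "box" ([left, top, width, height] in pixels, round what is visible of it).
The state is a dict: "clock": time; "joints": joint angles; "dq": joint speeds; "effort": joint torques, N m; "eef_pos": TCP position; "ee_rot": TCP orientation; "contact_force": force on the tool from outside, world axes, zero at the start; "wrist_torque": the same for the moment, N m; "grip_width": finger opening in m; "gripper_force": force on a finger pad.
Only numpy, scipy, OpenCV 4.12 (cv2) and the standard library are available. Lean on these libraries where they do the work, as an engineer would, in place of code of your own. Each camera call takes 0.05 s, during which the arm holds its last target. There are 200 camera calls.

## Working session

There is one attempt and no reset: what is moved stays moved. The work goes in short steps, Python scripts to look and compute and a tool call to move; the robot and the scene stay as the last step left them, time stands still between calls to the robot, and variables do not carry over. Pictures are saved under pics/ and viewed, at most 10 in all, crops included, and the job is handed in when it is done.

Besides the shell and the picture viewer there is one more tool, called as name(argument=value, ...), one argument or row to a line, values as JSON. arm_command: Moves the arm, as the interface text tells. Its arguments: {"type":"object","properties":{"motion":{"type":"string"}},"required":["motion"]}

```bash
mkdir -p pics; cat > h.py <<'E'
from plant import *
import numpy as np, cv2
E
python3 - <<'E'
from h import *
o=get_obs();print(o)
ims=[]
for c in("scene","top"):
    im=get_image(c);cv2.imwrite(f"pics/{c}0.png",im)
    m=camera_model(c);print(c,{k:np.round(v,4).tolist() if not isinstance(v,str) else v for k,v in m.items()})
    for n in("round_large","rack","burner","ramekin","tongs","brush"):
        print(c,n,[(np.round(d["box"]).tolist(),round(d["score"],2)) for d in find_in(n,c)][:6])
print({k:np.round(v,4).tolist() if not isinstance(v,str) else v for k,v in camera_model("wrist").items()})
E
```

```text
{'clock': 0.0, 'joints': array([-1.37748535e+00,  3.07573948e-01,  1.50769894e+00, -2.64553045e-05,
        1.32839869e+00, -7.35177962e-02]), 'dq': array([-0.00016902, -0.00128687,  0.00084727,  0.00140582, -0.00177326,
       -0.00064377]), 'effort': array([-1.36293576e-03, -4.57555246e+01, -2.51916736e+01, -2.87586972e-04,
        1.31629076e-02,  1.57309182e-05]), 'eef_pos': array([ 0.15150588, -0.55431452,  0.40377049]), 'ee_rot': array([[ 9.64610260e-01,  2.63679476e-01, -4.24584369e-04],
       [ 2.63679787e-01, -9.64608121e-01,  2.03526890e-03],
       [ 1.27101105e-04, -2.07519558e-03, -9.99997839e-01]]), 'contact_force': array([-0.70029626,  1.03034018,  0.35523093]), 'wrist_torque': array([-0.00776978,  0.05045823, -0.02032689]), 'gripper_force': 0.0, 'grip_width': 0.0852369253213735}
scene {'mtx': [[483.3974, 0.0, 250.5496], [0.0, 483.3974, 189.9377], [0.0, 0.0, 1.0]], 'camera_from_world': [[-0.0881, 0.996, -0.0112, 0.1188], [-0.8518, -0.0695, 0.5193, 0.4562], [0.5165, 0.0553, 0.8545, -1.4805], [0.0, 0.0, 0.0, 1.0]]}
scene round_large [([339.0, 165.0, 29.0, 25.0], 0.98), 
[... 549 characters left out ...]
0.9959, -1.3405], [0.0, 0.0, 0.0, 1.0]]}
top round_large [([163.0, 239.0, 22.0, 24.0], 0.87), ([157.0, 156.0, 24.0, 26.0], 0.84), ([153.0, 199.0, 28.0, 24.0], 0.83), ([304.0, 103.0, 19.0, 76.0], 0.42)]
top rack [([106.0, 196.0, 123.0, 32.0], 0.85)]
top burner [([299.0, 184.0, 36.0, 40.0], 0.92)]
top ramekin [([240.0, 167.0, 24.0, 23.0], 0.65)]
top tongs [([376.0, 167.0, 23.0, 92.0], 0.96)]
top brush [([302.0, 99.0, 22.0, 78.0], 0.8), ([153.0, 200.0, 29.0, 22.0], 0.47)]
{'mtx': [[297.3186, 0.0, 256.9079], [0.0, 297.3186, 189.4318], [0.0, 0.0, 1.0]], 'tool_from_camera': [[0.0009, 0.9564, 0.2919, 0.0747], [1.0, -0.0011, 0.0003, -0.0001], [0.0006, 0.2919, -0.9564, 0.0304], [0.0, 0.0, 0.0, 1.0]]}
```

```bash
python3 - <<'E'
from h import *
a=cv2.imread("pics/scene0.png")[110:310,70:450];b=cv2.imread("pics/top0.png")[90:290,80:420]
a=cv2.resize(a,(570,300),interpolation=cv2.INTER_CUBIC);b=cv2.resize(b,(510,300),interpolation=cv2.INTER_CUBIC)
c=np.zeros((600,570,3),np.uint8);c[:300]=a;c[300:,:510]=b
cv2.imwrite("pics/c0.png",c)
E
```

```text
(no output)
```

View pics/c0.png

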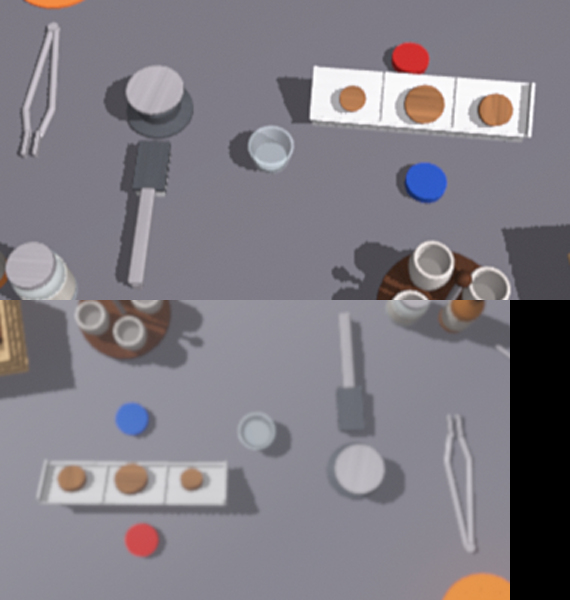

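The view shows the rack with three brown rounds: large in the middle (top px ≈167,209), medium at +y (≈127,208) and small at −y (≈208,209). The blue (≈168,169) and red (≈175,250) discs lie off the rack and are look-alikes, so I leave them. The plate is at top px ≈(319,203).

```bash
cat >> h.py <<'E'
def proj(c,P):
    m=camera_model(c);T=m["camera_from_world"];K=m["mtx"]
    q=np.atleast_2d(P)@T[:3,:3].T+T[:3,3]
    return np.c_[K[0,2]+K[0,0]*q[:,0]/-q[:,2],K[1,2]+K[1,1]*-q[:,1]/-q[:,2]]
def onplane(c,uv,p0,n):
    m=camera_model(c);T=m["camera_from_world"];K=m["mtx"]
    d=np.array([(uv[0]-K[0,2])/K[0,0],-(uv[1]-K[1,2])/K[1,1],-1.])
    R=T[:3,:3];C=-R.T@T[:3,3];d=R.T@d
    return C+d*(np.dot(n,np.array(p0)-C)/np.dot(n,d))
E
python3 - <<'E'
from h import *
from scipy.optimize import least_squares
# brown rounds
for c,(x0,y0,x1,y1) in {"scene":(270,150,432,208),"top":(104,194,232,230)}.items():
    im=cv2.imread(f"pics/{c}0.png");hs=cv2.cvtColor(im,cv2.COLOR_BGR2HSV)
    m=np.zeros(im.shape[:2],np.uint8);m[y0:y1,x0:x1]=((hs[...,1]>90)&(hs[...,0]<22))[y0:y1,x0:x1]
    n,l,s,ce=cv2.connectedComponentsWithStats(m)
    for i in range(1,n):
        if s[i,4]>60:
            P=onplane(c,ce[i],[0,0,.052],[0,0,1]); print(c,s[i],ce[i].round(1),P.round(4))
# plate / rack masks
for c in("scene","top"):
    get_image(c)
    for n in("burner","rack"):
        r=silhouettes(n,c)
        if r: np.save(f"m_{c}_{n}.npy",r[0]["region"]);print(c,n,r[0]["box"],r[0]["region"].sum())
im=cv2.imread("pics/top0.png");print(im[203,300:338].tolist())
im=cv2.imread("pics/scene0.png");print(im[150:200:2,173].tolist())
for n in("ramekin","brush","tongs"):
    print(n)
E
```

```text
scene [332 150  23   9 176] [343.2 153.5] [0.449  0.1511 0.052 ]
scene [340 167  26  25 512] [352.5 179.1] [0.5228 0.1723 0.052 ]
scene [297 168  17  16 220] [304.6 175.4] [0.5214 0.058  0.052 ]
scene [389 173  23  21 376] [399.8 182.9] [0.5244 0.284  0.052 ]
top [120 201  16  15 192] [127.5 208.4] [0.524  0.2844 0.052 ]
top [158 200  19  18 275] [166.9 208.7] [0.5226 0.1723 0.052 ]
top [202 204  12  11 114] [207.4 208.9] [0.5211 0.0574 0.052 ]
scene burner [153.3, 151.7, 43.6, 47.4] 1763
scene rack [273.7, 156.1, 153.0, 49.0] 4600
top burner [298.3, 183.1, 37.8, 42.9] 1138
top rack [107.6, 197.9, 122.1, 28.4] 2614
[[131, 122, 119], [131, 123, 120], [141, 133, 131], [162, 155, 155], [180, 173, 176], [188, 181, 184], [189, 182, 186], [189, 182, 186], [190, 182, 186], [190, 182, 186], [190, 183, 186], [191, 184, 187], [191, 184, 188], [190, 184, 187], [190, 183, 186], [189, 182, 186], [188, 181, 185], [187, 181, 184], [188, 181, 184], [188, 182, 185], [190, 183, 186], [192, 185, 188], [193, 186, 189], [192, 185, 189], [191, 184, 187], [190, 183, 187], [190, 183, 186], [190, 183, 187], [190, 184, 187], [189, 182, 186], [189, 182, 186], [189, 182, 185], [189, 182, 186], [189, 183, 186], [187, 180, 183], [172, 165, 168], [143, 136, 138], [115, 107, 109]]
[[133, 122, 126], [135, 125, 128], [177, 169, 175], [192, 184, 190], [192, 184, 190], [194, 185, 191], [193, 184, 190], [190, 183, 189], [189, 180, 186], [185, 177, 183], [183, 175, 181], [180, 172, 177], [179, 171, 177], [182, 174, 180], [184, 175, 182], [182, 175, 180], [185, 177, 184], [185, 176, 183], [112, 105, 107], [83, 77, 75], [65, 61, 60], [75, 70, 68], [102, 94, 92], [105, 97, 95], [103, 96, 93]]
ramekin
brush
tongs
```

```bash
python3 - <<'E'
from h import *
from scipy.optimize import least_squares
ell={}
for c,b in {"scene":(145,140,210,190),"top":(290,175,345,230)}.items():
    g=cv2.GaussianBlur(cv2.imread(f"pics/{c}0.png")[...,1],(3,3),0)
    m=np.zeros(g.shape,np.uint8);x0,y0,x1,y1=b;m[y0:y1,x0:x1]=g[y0:y1,x0:x1]>155
    m=cv2.morphologyEx(m,cv2.MORPH_OPEN,np.ones((5,5)))
    cs,_=cv2.findContours(m,cv2.RETR_EXTERNAL,cv2.CHAIN_APPROX_NONE);k=max(cs,key=cv2.contourArea)
    ell[c]=k[:,0].astype(float);print(c,cv2.boundingRect(k),cv2.fitEllipse(k))
t=np.linspace(0,2*np.pi,180,endpoint=False)
def res(p,r=.046):
    P=np.c_[p[0]+r*np.cos(t),p[1]+r*np.sin(t),0*t+p[2]];o=[]
    for c,k in ell.items():
        ee=cv2.fitEllipse(proj(c,P).astype(np.float32));e=cv2.fitEllipse(k.astype(np.float32))
        o+=[ee[0][0]-e[0][0],ee[0][1]-e[0][1]]
    return o
s=least_squares(res,[.5,-.25,.06],diff_step=1e-3);print(s.x,s.fun)
for c,uv in(("top",(252,178.5)),):print("ramekin",onplane(c,uv,[0,0,.03],[0,0,1]))
print("brush head low",onplane("top",(313,177),[0,0,.02],[0,0,1]))
E
```

```text
scene (155, 154, 37, 31) ((173.03013610839844, 169.01962280273438), (29.87329864501953, 36.70886993408203), 77.7657241821289)
top (304, 187, 31, 31) ((319.1129455566406, 201.986572265625), (30.939098358154297, 30.98212242126465), 91.1620864868164)
[ 0.53811847 -0.25792167  0.06779644] [-0.19218445 -0.00180054 -0.22329712  0.04144287]
ramekin [ 0.60980502 -0.07008985  0.03      ]
brush head low [ 0.61430013 -0.24896341  0.02      ]
```

```bash
cat >> h.py <<'E'
from scipy.spatial.transform import Rotation as Ro
def toolR(tilt=0.,yaw=0.):  # x~world x, y~-world y, z down; tilt leans z toward -x (board normal)
    return Ro.from_euler("z",yaw).as_matrix()@Ro.from_euler("y",tilt).as_matrix()@np.diag([1.,-1,-1])
def row(p,R,p0=None,R0=None):
    o=get_obs();p0=o["eef_pos"] if p0 is None else p0;R0=o["ee_rot"] if R0 is None else R0
    s=R0.T@(np.array(p)-p0)/.5;w=Ro.from_matrix(R0.T@R).as_rotvec()/(2*np.pi)
    print(" ".join("%.4f"%v for v in (*s,*w)))
def wray(uv,o):
    m=camera_model("wrist");K=m["mtx"];T=m["tool_from_camera"]
    a=np.array([(uv[0]-K[0,2])/K[0,0],(uv[1]-K[1,2])/K[1,1]]);r=np.hypot(*a)
    d=np.array([a[0]/r*np.sin(r),-a[1]/r*np.sin(r),-np.cos(r)])
    R=o["ee_rot"];return o["eef_pos"]+R@T[:3,3],R@T[:3,:3]@d
def wproj(P,o):
    m=camera_model("wrist");K=m["mtx"];T=m["tool_from_camera"];R=o["ee_rot"]
    q=((np.atleast_2d(P)-o["eef_pos"])@R-T[:3,3])@T[:3,:3]
    th=np.arctan2(np.hypot(q[:,0],q[:,1]),-q[:,2]);ph=np.arctan2(-q[:,1],q[:,0])
    return np.c_[K[0,2]+K[0,0]*th*np.cos(ph),K[1,2]+K[1,1]*th*np.sin(ph)]
E
python3 - <<'E'
from h import *
print(toolR(.5236)[:,2]);row([.538,-.258,.33],toolR())
E
```

```text
[-0.50000106  0.         -0.86602479]
0.9019 -0.3687 0.1495 0.0000 -0.0000 0.0425
```

arm_command(
  motion="0.902 -0.3687 0.1495 0 0 0.0425 1;0.902 -0.3687 0.1495 0 0 0.0425 1;0.902 -0.3687 0.1495 0 0 0.0425 1;0.902 -0.3687 0.1495 0 0 0.0425 1;0.902 -0.3687 0.1495 0 0 0.0425 1;0.902 -0.3687 0.1495 0 0 0.0425 1;0.902 -0.3687 0.1495 0 0 0.0425 1;0.902 -0.3687 0.1495 0 0 0.0425 1;0.902 -0.3687 0.1495 0 0 0.0425 1;0.902 -0.3687 0.1495 0 0 0.0425 1;0.902 -0.3687 0.1495 0 0 0.0425 1;0.902 -0.3687 0.1495 0 0 0.0425 1",
)

```text
clock: 2.2
eef_pos: [0.5387, -0.257, 0.3295]
ee_rot: [[1.0, 0.003, -0.001], [0.003, -1.0, 0.0], [-0.001, -0.0, -1.0]]
contact_force: [0.3, -0.0, 0.1]
grip_width: 0.0852
gripper_force: 0.0
```

```bash
python3 - <<'E'
from h import *
o=get_obs();im=get_image("wrist");cv2.imwrite("pics/w1.png",im);print(o["clock"],o["eef_pos"],o["ee_rot"].round(3).tolist(),o["contact_force"])
for z in(.055,.062,.068):
    print(z,wproj([[.538,-.258,z]],o))
print([(d["box"],d["score"]) for d in find_in("burner","wrist")])
row([.5235+.03,.1723,.33],toolR())
E
```

```text
2.2 [ 0.53868257 -0.2570115   0.32949054] [[1.0, 0.003, -0.001], [0.003, -1.0, 0.0], [-0.001, -0.0, -1.0]] [ 0.33574411 -0.00041752  0.07574545]
0.055 [[258.33214677 189.98311925]]
0.062 [[258.3672844  192.45067045]]
0.068 [[258.39888275 194.67358583]]
[([202.4, 120.3, 111.2, 122.4], 0.94)]
0.0318 -0.8613 -0.0003 0.0000 0.0001 -0.0001
```

View pics/w1.png

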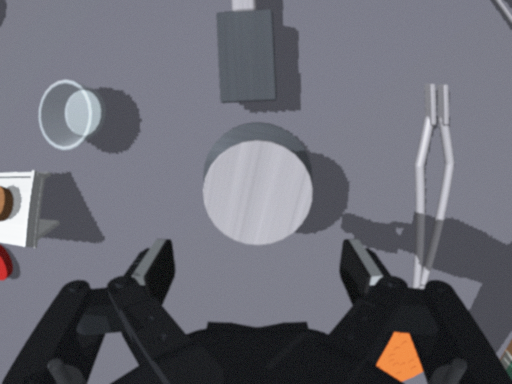

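The wrist view shows the plate disc centred at px ≈(258,192), about 109 px across, with the brush head ahead of it at ≈(247,55) and the ramekin at ≈(70,115). Next: fit the plate and move above the rack.

```bash
cat >> h.py <<'E'
from scipy.optimize import least_squares
def wcontour(im,mask):
    mask=cv2.morphologyEx(mask.astype(np.uint8),cv2.MORPH_OPEN,np.ones((5,5)))
    cs,_=cv2.findContours(mask,cv2.RETR_EXTERNAL,cv2.CHAIN_APPROX_NONE)
    return [k[:,0].astype(float) for k in cs if cv2.contourArea(k)>400]
def fitcircle(k,o,p0,r,n=(0,0,1),free=3):
    n=np.array(n,float);u=np.cross(n,[0,1,0]);u/=np.linalg.norm(u);v=np.cross(n,u);t=np.linspace(0,2*np.pi,720)
    C=r*(np.cos(t)[:,None]*u+np.sin(t)[:,None]*v)
    def res(q):
        P=wproj(np.array(q)+C,o)
        c=P.mean(0);ph=np.arctan2(*(P-c).T[::-1]);rr=np.hypot(*(P-c).T);i=np.argsort(ph)
        kk=k-c;return np.hypot(*kk.T)-np.interp(np.arctan2(kk[:,1],kk[:,0]),ph[i],rr[i],period=2*np.pi)+.5
    return least_squares(res,p0,loss="soft_l1",diff_step=1e-4)
E
python3 - <<'E'
from h import *
o=get_obs();im=cv2.imread("pics/w1.png")
m=np.zeros(im.shape[:2],bool);g=im[...,1];m[130:250,190:325]=g[130:250,190:325]>150
k=max(wcontour(im,m),key=len);print(len(k),k.min(0),k.max(0))
s=fitcircle(k,o,[.538,-.258,.065],.046);print(s.x,np.abs(s.fun).mean())
E
```

```text
301 [203. 141.] [311. 244.]
[ 0.53475513 -0.2582732   0.06432094] 0.2503684809224234
```

arm_command(
  motion="0.032 -0.8613 0 0 0 0 0.75;0.032 -0.8613 0 0 0 0 0.75;0.032 -0.8613 0 0 0 0 0.75;0.032 -0.8613 0 0 0 0 0.75;0.032 -0.8613 0 0 0 0 0.75;0.032 -0.8613 0 0 0 0 0.75;0.032 -0.8613 0 0 0 0 0.75;0.032 -0.8613 0 0 0 0 0.75;0.032 -0.8613 0 0 0 0 0.75;0.032 -0.8613 0 0 0 0 0.75;0.032 -0.8613 0 0 0 0 0.75;0.032 -0.8613 0 0 0 0 0.75",
)

```text
clock: 3.5
eef_pos: [0.554, 0.1708, 0.3301]
ee_rot: [[1.0, -0.002, -0.0], [-0.002, -1.0, -0.001], [-0.0, 0.001, -1.0]]
contact_force: [0.0, 0.1, -1.0]
grip_width: 0.0748
gripper_force: 0.0
```

```bash
python3 - <<'E'
from h import *
o=get_obs();im=get_image("wrist");cv2.imwrite("pics/w2.png",im);print(o["eef_pos"],o["grip_width"])
hs=cv2.cvtColor(im,cv2.COLOR_BGR2HSV);m=(hs[...,1]>90)&(hs[...,0]<22)&(hs[...,2]>50)
n=(.5,0,.866)
for k in wcontour(im,m):
    c=k.mean(0);C,d=wray(c,o);P=C+d*(.053-C[2])/d[2];w=np.ptp(k,0);print(c.round(1),w,P.round(4))
    for r in(.032,.027,.022):
        s=fitcircle(k,o,P,r,n);print("  ",r,s.x.round(4),np.abs(s.fun).mean().round(2))
cv2.imwrite("pics/w2c.png",cv2.resize(im,(768,576)))
E
```

```text
[0.55401067 0.17075847 0.33012779] 0.07479347806693319
[265.6 297.4] [50. 41.] [0.4372 0.162  0.053 ]
   0.032 [ 0.3753  0.159  -0.0235] 1.53
   0.027 [0.4148 0.1608 0.027 ] 1.53
   0.022 [0.4544 0.1627 0.0775] 1.53
[371.3 222. ] [43. 42.] [0.5207 0.0621 0.053 ]
   0.032 [ 0.4732  0.0132 -0.0566] 0.91
   0.027 [ 0.4975  0.0378 -0.0009] 0.91
   0.022 [0.5218 0.0624 0.0547] 0.91
[136.5 219.7] [51. 52.] [0.5232 0.2855 0.053 ]
   0.032 [0.5045 0.3077 0.0077] 0.86
   0.027 [0.5239 0.2863 0.0534] 0.86
   0.022 [0.5433 0.2649 0.099 ] 0.86
[252.1 221.9] [68. 67.] [0.5226 0.1752 0.053 ]
   0.032 [0.52   0.1753 0.0456] 0.28
   0.027 [0.537  0.1746 0.0853] 0.28
   0.022 [0.554  0.1739 0.125 ] 0.28
```

View pics/w2c.png

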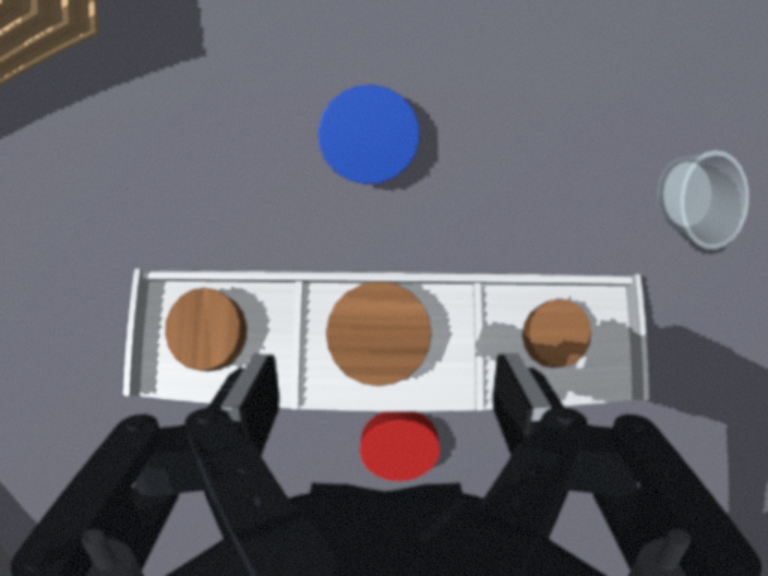

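```bash
python3 - <<'E'
from h import *
m=camera_model("wrist");T=m["tool_from_camera"]
I={"eef_pos":np.zeros(3),"ee_rot":np.eye(3)}
for uv,h in(((174,240),.0425),((341,240),.0425),((184.5,237),.0375),((329,237),.0375)):
    C,d=wray(uv,I);s=np.sign(d[1]);print(uv,(C+d*(s*h-C[1])/d[1]).round(4))
# targets
n=np.array([.5,0,.866]);R=toolR(.5236)
board=np.array([.513,.1737,.0389])
for h in(.230,.170): 
    p=board+n*h;print(p);row(p,R)
E
```

```text
(174, 240) [ 0.0072 -0.0425  0.1628]
(341, 240) [0.0076 0.0425 0.162 ]
(184.5, 237) [ 0.0077 -0.0375  0.1656]
(329, 237) [0.0068 0.0375 0.1677]
[0.628   0.1737  0.23808]
0.1479 -0.0066 0.1840 -0.0000 -0.0833 -0.0004
[0.598   0.1737  0.18612]
0.0879 -0.0065 0.2879 -0.0000 -0.0833 -0.0004
```

arm_command(
  motion="0.148 -0.0066 0.184 0 -0.0833 0 0.75;0.148 -0.0066 0.184 0 -0.0833 0 0.75;0.148 -0.0066 0.184 0 -0.0833 0 0.75;0.148 -0.0066 0.184 0 -0.0833 0 0.75;0.148 -0.0066 0.184 0 -0.0833 0 0.75;0.148 -0.0066 0.184 0 -0.0833 0 0.75;0.148 -0.0066 0.184 0 -0.0833 0 0.75",
)

```text
clock: 4.25
eef_pos: [0.6279, 0.1753, 0.239]
ee_rot: [[0.867, -0.001, -0.497], [-0.001, -1.0, 0.001], [-0.497, -0.0, -0.867]]
contact_force: [-0.0, -1.0, 0.1]
grip_width: 0.0748
gripper_force: 0.0
```

```bash
python3 - <<'E'
from h import *
o=get_obs();im=get_image("wrist");print(o["eef_pos"],o["joints"].round(2))
hs=cv2.cvtColor(im,cv2.COLOR_BGR2HSV);m=(hs[...,1]>90)&(hs[...,0]<22)&(hs[...,2]>50)
n=(.5,0,.866)
for k in wcontour(im,m):
    c=k.mean(0);w=np.ptp(k,0)
    if w[0]>70:
        print(c,w,len(k));s=fitcircle(k,o,[.522,.174,.0545],.032,n);print(s.x.round(4),np.abs(s.fun).mean())
cv2.imwrite("pics/w3.png",im)
E
```

```text
[0.62785158 0.17525982 0.23903538] [0.18 0.7  1.31 0.09 1.64 1.73]
[257.46153846 211.03846154] [93. 91.] 260
[0.5232 0.1752 0.0529] 0.8582718453976604
```

View pics/w3.png

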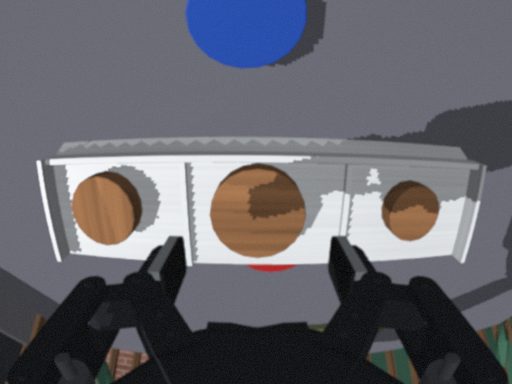

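The wrist view along the slope shows the large round centred at px (257,211) between the open fingers. The ribs are clear of the fingers, so I descend and grip.

arm_command(
  motion="0.003 0 0.07 0 0 0 0.75;0.003 0 0.1 0 0 0 0.75;0.003 0 0.12 0 0 0 0.75;0.003 0 0.12 0 0 0 0.75",
)

```text
clock: 4.7
eef_pos: [0.5982, 0.1761, 0.1853]
ee_rot: [[0.866, 0.0, -0.501], [0.0, -1.0, -0.0], [-0.501, 0.0, -0.866]]
contact_force: [-0.7, -0.8, 0.7]
grip_width: 0.075
gripper_force: 0.0
```

arm_command(
  motion="0 0 0 0 0 0 -1;0 0 0 0 0 0 -1;0 0 0 0 0 0 -1;0 0 0 0 0 0 -1;0 0 0 0 0 0 -1",
)

```text
clock: 5.2
eef_pos: [0.6005, 0.1761, 0.1866]
ee_rot: [[0.868, -0.0, -0.497], [0.0, -1.0, 0.001], [-0.497, -0.001, -0.868]]
contact_force: [3.9, 1.5, 5.5]
grip_width: 0.062
gripper_force: 65.9
```

arm_command(
  motion="0 0 -0.04 0 0 0 -1;0 0 -0.1 0 0 0 -1;0 0 -0.16 0 0 0 -1;0 0 -0.2 0 0 0 -1;0 0 -0.2 0 0 0 -1",
)

```text
clock: 5.7
eef_pos: [0.6513, 0.176, 0.2744]
ee_rot: [[0.869, -0.001, -0.494], [0.0, -1.0, 0.001], [-0.494, -0.001, -0.869]]
contact_force: [0.2, -0.3, -1.4]
grip_width: 0.0619
gripper_force: 65.5
```

```bash
cat > held.py <<'E'
from h import *
import sys
r=float(sys.argv[1]);o=get_obs();im=get_image("wrist");cv2.imwrite(f"pics/held{sys.argv[2]}.png",im)
hs=cv2.cvtColor(im,cv2.COLOR_BGR2HSV);m=(hs[...,1]>90)&(hs[...,0]<22)&(hs[...,2]>40)
I={"eef_pos":np.zeros(3),"ee_rot":np.eye(3)}
print("force",o["contact_force"].round(2),"pos",o["eef_pos"])
for k in wcontour(im,m):
    if len(k)<100 or abs(k.mean(0)[0]-257)>40 : continue
    w=np.ptp(k,0);print(k.mean(0),w,k.min(0),k.max(0))
    # model: top (near) face rim; use only contour points not at the finger sides nor the lower image side
    s=fitcircle(k,I,[0,0,.152],r,(0,0,1));print("tool",s.x.round(4),np.abs(s.fun).mean())
E
python3 held.py .032 1;python3 - <<'E'
from h import *
row([.537,-.258,.30],toolR())
E
```

```text
force [ 0.21 -0.25 -1.4 ] pos [0.65129896 0.17604173 0.2744339 ]
[256.91573034 254.58988764] [132. 121.] [191. 193.] [323. 314.]
tool [ 0.0029 -0.0002  0.1501] 1.675609333991776
-0.2233 0.8679 0.0644 -0.0001 0.0828 -0.0001
```

View pics/held1.png

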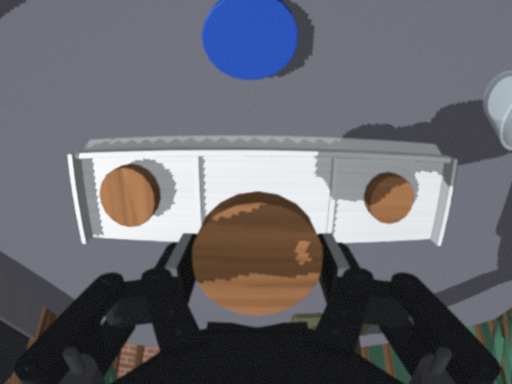

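```bash
cat >> h.py <<'E'
def hullfit(k,o,p0,r,th,n=(0,0,1)):
    """fit disc: p=centre of the face nearer the camera; body extends th along n from it"""
    n=np.array(n,float);u=np.cross(n,[0,1,0]);u/=np.linalg.norm(u);v=np.cross(n,u);t=np.linspace(0,2*np.pi,360)
    C=r*(np.cos(t)[:,None]*u+np.sin(t)[:,None]*v);C=np.r_[C,C+n*th]
    def res(q):
        H=cv2.convexHull(wproj(np.array(q)+C,o).astype(np.float32))
        return [cv2.pointPolygonTest(H,(float(a),float(b)),True)-.5 for a,b in k]
    return least_squares(res,p0,loss="soft_l1",diff_step=1e-3)
E
python3 - <<'E'
from h import *
I={"eef_pos":np.zeros(3),"ee_rot":np.eye(3)}
im=cv2.imread("pics/held1.png");hs=cv2.cvtColor(im,cv2.COLOR_BGR2HSV);m=(hs[...,1]>90)&(hs[...,0]<22)&(hs[...,2]>40)
for k in wcontour(im,m):
    if len(k)<300 or abs(k.mean(0)[0]-257)>40 : continue
    s=hullfit(k,I,[.001,0,.152],.032,.018);print(s.x.round(4),np.abs(s.fun).mean())
E
```

```text
[-0.0027 -0.0002  0.1551] 0.6936981786762327
```

arm_command(
  motion="-0.01 0.1 0.005 0 0.02 0 -1;-0.2233 0.8679 0.0644 0 0.0828 0 -1;-0.2233 0.8679 0.0644 0 0.0828 0 -1;-0.2233 0.8679 0.0644 0 0.0828 0 -1;-0.2233 0.8679 0.0644 0 0.0828 0 -1;-0.2233 0.8679 0.0644 0 0.0828 0 -1;-0.2233 0.8679 0.0644 0 0.0828 0 -1;-0.2233 0.8679 0.0644 0 0.0828 0 -1;-0.2233 0.8679 0.0644 0 0.0828 0 -1;-0.2233 0.8679 0.0644 0 0.0828 0 -1;-0.2233 0.8679 0.0644 0 0.0828 0 -1;-0.2233 0.8679 0.0644 0 0.0828 0 -1",
)

```text
clock: 6.95
eef_pos: [0.5357, -0.2567, 0.2984]
ee_rot: [[1.0, -0.0, -0.006], [-0.0, -1.0, 0.002], [-0.006, -0.002, -1.0]]
contact_force: [0.6, 0.4, -0.4]
grip_width: 0.0618
gripper_force: 65.4
```

```bash
python3 - <<'E'
from h import *
o=get_obs();print(o["clock"],o["eef_pos"],o["ee_rot"].round(4).tolist(),o["contact_force"])
row([.536,-.2582,.25],toolR())
# plate: hull refit from w1 with 5mm side (side may be same brightness)
o1={"eef_pos":np.array([.53868257,-.2570115,.32949054]),"ee_rot":np.array([[1,.003,-.001],[.003,-1,0],[-.001,0,-1.]])}
im=cv2.imread("pics/w1.png");m=np.zeros(im.shape[:2],bool);g=im[...,1];m[130:250,190:325]=g[130:250,190:325]>150
k=max(wcontour(im,m),key=len)
print(hullfit(k,o1,[.536,-.258,.065],.046,-.005).x,fitcircle(k,o1,[.536,-.258,.065],.046).x)
E
```

```text
6.95 [ 0.53574198 -0.25668494  0.29844737] [[1.0, -0.0, -0.0057], [-0.0, -1.0, 0.0022], [-0.0057, -0.0022, -1.0]] [ 0.60203875  0.3896469  -0.35157577]
0.0011 0.0032 0.0969 -0.0004 0.0009 -0.0000
[ 0.53552815 -0.25688688  0.06320312] [ 0.53600828 -0.25688296  0.06384926]
```

arm_command(
  motion="0.0045 0.0016 0.06 -0.0004 0.0009 0 -1;0.0045 0.0016 0.1 -0.0004 0.0009 0 -1;0.0045 0.0016 0.111 -0.0004 0.0009 0 -1;0.0045 0.0016 0.111 -0.0004 0.0009 0 -1",
)

```text
clock: 7.35
eef_pos: [0.5385, -0.2569, 0.243]
ee_rot: [[1.0, 0.002, -0.0], [0.002, -1.0, -0.001], [-0.0, 0.001, -1.0]]
contact_force: [0.2, 0.5, -0.6]
grip_width: 0.062
gripper_force: 65.4
```

arm_command(
  motion="0 0 0.003 0 0 0 -1;0 0 0.004 0 0 0 -1;0 0 0.004 0 0 0 -1",
)

```text
clock: 7.65
eef_pos: [0.539, -0.2588, 0.2432]
ee_rot: [[1.0, -0.0, 0.004], [0.0, -1.0, -0.003], [0.004, 0.003, -1.0]]
contact_force: [0.5, 0.6, -0.7]
grip_width: 0.0617
gripper_force: 65.4
```

arm_command(
  motion="0 0 0.002 0 0 0 -1;0 0 0.004 0 0 0 -1;0 0 0.004 0 0 0 -1",
)

```text
clock: 7.95
eef_pos: [0.5385, -0.2589, 0.2403]
ee_rot: [[1.0, -0.0, 0.003], [-0.0, -1.0, -0.003], [0.003, 0.003, -1.0]]
contact_force: [-0.1, 0.0, -0.3]
grip_width: 0.0619
gripper_force: 65.4
```

arm_command(
  motion="0 0 0.002 0 0 0 -1;0 0 0.004 0 0 0 -1;0 0 0.004 0 0 0 -1",
)

```text
clock: 8.25
eef_pos: [0.5385, -0.2587, 0.238]
ee_rot: [[1.0, -0.0, 0.002], [-0.0, -1.0, -0.002], [0.002, 0.002, -1.0]]
contact_force: [-0.0, 0.7, 0.0]
grip_width: 0.0622
gripper_force: 65.4
```

arm_command(
  motion="0 0 0.002 0 0 0 -1;0 0 0.003 0 0 0 -1;0 0 0.003 0 0 0 -1",
)

```text
clock: 8.55
eef_pos: [0.5386, -0.2587, 0.2366]
ee_rot: [[1.0, -0.0, 0.002], [-0.0, -1.0, -0.002], [0.002, 0.002, -1.0]]
contact_force: [-0.6, -0.3, -1.0]
grip_width: 0.062
gripper_force: 65.4
```

arm_command(
  motion="0 0 0.002 0 0 0 -1;0 0 0.003 0 0 0 -1;0 0 0.003 0 0 0 -1",
)

```text
clock: 8.85
eef_pos: [0.5386, -0.2587, 0.2351]
ee_rot: [[1.0, -0.0, 0.002], [-0.0, -1.0, -0.002], [0.002, 0.002, -1.0]]
contact_force: [-0.3, -0.0, -0.9]
grip_width: 0.0619
gripper_force: 65.4
```

```bash
python3 - <<'E'
from h import *
o=get_obs();print(o["eef_pos"],o["contact_force"])
im=get_image("wrist");cv2.imwrite("pics/pl1.png",im)
im=get_image("scene");cv2.imwrite("pics/sc1.png",im)
a=cv2.imread("pics/pl1.png")[120:320,150:370];b=im[100:210,120:240]
cv2.imwrite("pics/c1.png",np.hstack([cv2.resize(a,(440,400)),cv2.resize(b,(360,400))]))
E
```

```text
[ 0.53856782 -0.25874708  0.23514623] [-0.2912223  -0.01636286 -0.89165247]
```

View pics/c1.png

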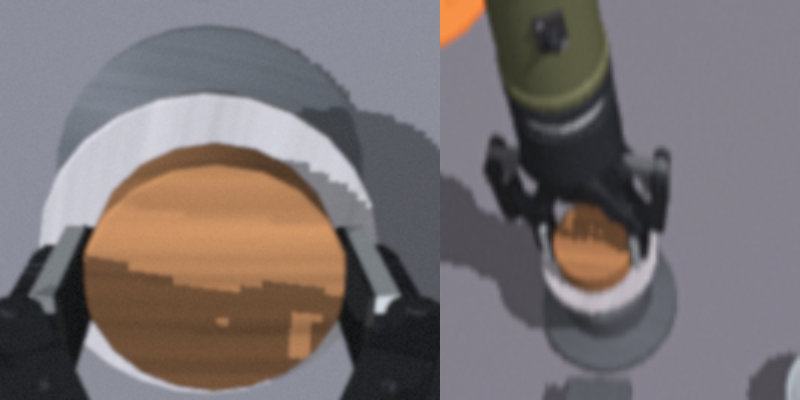

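The crop shows the large round held just over the plate. The plate spans crop columns 42–375 and the round 85–348, so it sits about 1.5 mm to the right. I'll fit both to measure the offset and the gap.

```bash
python3 - <<'E'
from h import *
I={"eef_pos":np.zeros(3),"ee_rot":np.eye(3)}
im=cv2.imread("pics/pl1.png");hs=cv2.cvtColor(im,cv2.COLOR_BGR2HSV)
m=(hs[...,1]>90)&(hs[...,0]<22)&(hs[...,2]>40)
k=max(wcontour(im,m),key=len);s=hullfit(k,I,[-.002,0,.153],.032,.018);print("disc",s.x.round(4),np.abs(s.fun).mean())
# plate: upper arc edge: for columns scan from disc upward for last bright pixel
g=cv2.GaussianBlur(im[...,1],(3,3),0).astype(int);pts=[]
for u in range(178,332,3):
    col=g[:,u]; r0=195
    for v in range(200,150,-1):
        if col[v]-col[v-3]>35 and col[v]>150: pts.append((u,v-1.5));break
pts=np.array(pts);pts=pts[np.abs(pts[:,1]-np.polyval(np.polyfit(pts[:,0],pts[:,1],4),pts[:,0]))<2]
print(len(pts),pts[::6].tolist())
for z in(.170,.173,.176):
    f=lambda q:hullfit
    t=np.linspace(0,2*np.pi,720)
    def res(q):
        H=wproj(np.c_[q[0]+.046*np.cos(t),q[1]+.046*np.sin(t),0*t+z],I).astype(np.float32)
        return [cv2.pointPolygonTest(H,(float(a),float(b)),True) for a,b in pts]
    s=least_squares(res,[0,0],loss="soft_l1",diff_step=1e-3,x_scale=.01);print(z,s.x.round(4),np.abs(s.fun).mean())
E
```

```text
disc [-0.0022 -0.0002  0.1556] 0.8694400483049927
47 [[184.0, 198.5], [202.0, 183.5], [220.0, 173.5], [238.0, 169.5], [256.0, 168.5], [274.0, 170.5], [292.0, 176.5], [310.0, 187.5]]
0.17 [-0.0033 -0.0024] 0.3116710985450437
0.173 [-0.0039 -0.0024] 0.35689146243712555
0.176 [-0.0044 -0.0025] 0.4656108058930886
```

arm_command(
  motion="-0.003 -0.0044 0 0 0 0 -1;-0.003 -0.0044 0.002 0 0 0 -1;-0.003 -0.0044 0.003 0 0 0 -1;-0.003 -0.0044 0.003 0 0 0 -1",
)

```text
clock: 9.35
eef_pos: [0.5369, -0.2563, 0.2344]
ee_rot: [[1.0, -0.0, 0.002], [-0.0, -1.0, -0.002], [0.002, 0.002, -1.0]]
contact_force: [-2.0, 1.7, 4.4]
grip_width: 0.062
gripper_force: 66.1
```

arm_command(
  motion="0 0 0.002 0 0 0 -1;0 0 0.003 0 0 0 -1;0 0 0.003 0 0 0 -1",
)

```text
clock: 9.65
eef_pos: [0.5369, -0.2563, 0.233]
ee_rot: [[1.0, -0.0, 0.002], [-0.0, -1.0, -0.002], [0.002, 0.002, -1.0]]
contact_force: [-1.2, 2.0, 5.8]
grip_width: 0.0619
gripper_force: 66.1
```

arm_command(
  motion="0 0 -0.002 0 0 0 0.85;0 0 -0.002 0 0 0 0.85;0 0 -0.002 0 0 0 0.85;0 0 -0.002 0 0 0 0.85",
)

```text
clock: 10.05
eef_pos: [0.5371, -0.2566, 0.2331]
ee_rot: [[1.0, -0.0, 0.002], [-0.0, -1.0, -0.002], [0.002, 0.002, -1.0]]
contact_force: [0.7, 0.2, -0.3]
grip_width: 0.079
gripper_force: 0.0
```

arm_command(
  motion="0 0 -0.04 0 0 0 0.85;0 0 -0.12 0 0 0 0.85;0 0 -0.2 0 0 0 0.85;0 0 -0.2 0 0 0 0.85;0 0 -0.2 0 0 0 0.85",
)

```text
clock: 10.55
eef_pos: [0.5371, -0.2565, 0.3345]
ee_rot: [[1.0, -0.0, 0.005], [-0.0, -1.0, -0.004], [0.005, 0.004, -1.0]]
contact_force: [0.1, -0.7, -0.3]
grip_width: 0.0786
gripper_force: 0.0
```

```bash
cat >> h.py <<'E'
def platefit(im,o,box,pz,x0):
    """plate circle in the wrist picture, bright pixels plus wood"""
    x0_,y0,x1,y1=box;hs=cv2.cvtColor(im,cv2.COLOR_BGR2HSV);m=np.zeros(im.shape[:2],bool)
    w=(hs[...,1]>90)&(hs[...,0]<22)&(hs[...,2]>40)
    return w
E
python3 - <<'E'
from h import *
o=get_obs();print(o["eef_pos"],o["contact_force"],o["grip_width"])
im=get_image("wrist");cv2.imwrite("pics/pl2.png",im)
hs=cv2.cvtColor(im,cv2.COLOR_BGR2HSV);w=(hs[...,1]>90)&(hs[...,0]<22)&(hs[...,2]>40)
k=max(wcontour(im,w),key=len);s=hullfit(k,o,[.535,-.256,.081],.032,-.018);print("disc",s.x.round(4),np.abs(s.fun).mean(),k.min(0),k.max(0))
g=cv2.GaussianBlur(im[...,1],(3,3),0);b=np.zeros(g.shape,bool);b[100:270,180:340]=((g>150)|w)[100:270,180:340]
k=max(wcontour(im,b),key=len);print(k.min(0),k.max(0));s=hullfit(k,o,[.535,-.256,.063],.046,-.005);print("plate",s.x.round(4),np.abs(s.fun).mean())
row([.6279,.2887,.239],toolR(.5236));row([.5134+.115,.2887,.0380+.199],toolR(.5236))
cv2.imwrite("pics/c2.png",cv2.resize(im[80:320,130:390],(650,600)))
E
```

```text
[ 0.53712601 -0.25649347  0.33449129] [ 0.11966685 -0.68054112 -0.29375847] 0.07855552233168711
disc [ 0.5342 -0.2566  0.0722] 0.3214386728412255 [218. 157.] [294. 233.]
[203. 140.] [306. 241.]
plate [ 0.521  -0.2505  0.0292] 5.358200256762774
0.1819 -1.0902 0.1860 0.0004 -0.0837 -0.0001
0.1829 -1.0903 0.1900 0.0004 -0.0837 -0.0001
```

View pics/c2.png

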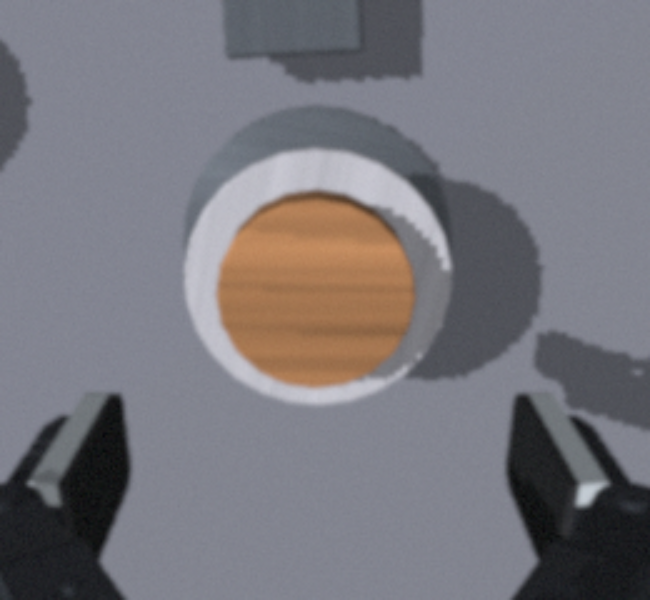

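Picture: the large round lies flat on the plate. The round spans crop columns 218–414 and the plate 184–452, so it is centred to about 1 mm sideways and, allowing for parallax, within 2 mm in x. Next is the medium round.

arm_command(
  motion="0.183 -0.99 0.08 0 -0.0837 0 0.65;0.183 -0.99 0.08 0 -0.0837 0 0.65;0.183 -0.99 0.08 0 -0.0837 0 0.65;0.183 -0.99 0.08 0 -0.0837 0 0.65;0.183 -0.99 0.08 0 -0.0837 0 0.65;0.183 -0.99 0.08 0 -0.0837 0 0.65;0.183 -0.99 0.08 0 -0.0837 0 0.65;0.183 -0.99 0.08 0 -0.0837 0 0.65;0.183 -0.99 0.08 0 -0.0837 0 0.65;0.183 -0.99 0.08 0 -0.0837 0 0.65;0.183 -0.99 0.08 0 -0.0837 0 0.65;0.183 -0.99 0.08 0 -0.0837 0 0.65",
)

```text
clock: 11.8
eef_pos: [0.6279, 0.2402, 0.2896]
ee_rot: [[0.864, 0.003, -0.503], [0.001, -1.0, -0.005], [-0.503, 0.004, -0.864]]
contact_force: [-1.0, -1.2, 0.3]
grip_width: 0.0706
gripper_force: 0.0
```

```bash
python3 - <<'E'
from h import *
n=np.array([.5,0,.866])
o=get_obs();im=get_image("wrist");print(o["eef_pos"],o["grip_width"]);cv2.imwrite("pics/w4.png",im)
hs=cv2.cvtColor(im,cv2.COLOR_BGR2HSV);m=(hs[...,1]>90)&(hs[...,0]<22)&(hs[...,2]>40)
for k in wcontour(im,m):
    P=np.array([.522,.287,.0545])
    c=k.mean(0)
    if np.hypot(*(c-wproj(P,o)[0]))<25:
        s=hullfit(k,o,P,.027,-.018,n);print(c,s.x.round(4),np.abs(s.fun).mean());C,d=wray(c,o);print((C+d*(.0535-C[2])/d[2]).round(4))
R=toolR(.5236)
for y in(.285,.2875): row(np.array([.5137,y,.0380])+n*.230,R)
E
```

```text
[0.62786782 0.24024149 0.2895511 ] 0.07056358257464809
[196.39784946 158.8172043 ] [0.5171 0.2902 0.046 ] 0.3361035270921978
[0.5259 0.2863 0.0535]
0.0545 -0.0930 0.0904 0.0007 0.0005 -0.0002
0.0545 -0.0980 0.0904 0.0007 0.0005 -0.0002
```

arm_command(
  motion="0.056 -0.096 0.09 0 0 0 0.65;0.056 -0.096 0.09 0 0 0 0.65;0.056 -0.096 0.09 0 0 0 0.65;0.056 -0.096 0.09 0 0 0 0.65",
)

```text
clock: 12.25
eef_pos: [0.6302, 0.2851, 0.2388]
ee_rot: [[0.865, -0.0, -0.502], [-0.002, -1.0, -0.003], [-0.502, 0.004, -0.865]]
contact_force: [0.3, -0.7, -0.3]
grip_width: 0.0705
gripper_force: 0.0
```

```bash
python3 - <<'E'
from h import *
n=np.array([.5,0,.866])
o=get_obs();im=get_image("wrist");print(o["eef_pos"],o["grip_width"],o["ee_rot"].round(4).tolist());cv2.imwrite("pics/w5.png",im)
hs=cv2.cvtColor(im,cv2.COLOR_BGR2HSV);m=(hs[...,1]>90)&(hs[...,0]<22)&(hs[...,2]>40)
I={"eef_pos":np.zeros(3),"ee_rot":np.eye(3)}
for k in wcontour(im,m):
    c=k.mean(0);print(c)
    if abs(c[0]-257)<30:
        s=hullfit(k,I,[0,0,.212],.027,.018);print("tool",s.x.round(4),np.abs(s.fun).mean())
        s=hullfit(k,o,[.523,.286,.054],.027,-.018,n);print(c,s.x.round(4),np.abs(s.fun).mean())
row(np.array([.5142,.287,.0378])+n*.170,toolR(.5236))
E
```

```text
[0.63019795 0.28505986 0.2388148 ] 0.07054325840427053 [[0.865, -0.0004, -0.5017], [-0.0024, -1.0, -0.0035], [-0.5017, 0.0042, -0.865]]
[500.09482759 206.95689655]
[252.48181818 210.52727273]
tool [-0.0023 -0.0033  0.2203] 0.3100937220875251
[252.48181818 210.52727273] [0.5177 0.2875 0.0494] 0.3083672081913605
0.0003 -0.0043 0.1262 0.0004 0.0000 -0.0004
```

arm_command(
  motion="-0.002 -0.0065 0.06 0 0 0 0.65;-0.002 -0.0065 0.095 0 0 0 0.65;-0.002 -0.0065 0.112 0 0 0 0.65;-0.002 -0.0065 0.112 0 0 0 0.65",
)

```text
clock: 12.7
eef_pos: [0.6012, 0.2886, 0.1914]
ee_rot: [[0.866, -0.001, -0.501], [-0.002, -1.0, -0.002], [-0.501, 0.003, -0.866]]
contact_force: [-0.0, 0.0, 0.0]
grip_width: 0.0707
gripper_force: 0.0
```

arm_command(
  motion="0 0 0 0 0 0 -1;0 0 0 0 0 0 -1;0 0 0 0 0 0 -1;0 0 0 0 0 0 -1;0 0 0 0 0 0 -1;0 0 0 0 0 0 -1",
)

```text
clock: 13.3
eef_pos: [0.603, 0.2895, 0.193]
ee_rot: [[0.868, -0.001, -0.496], [-0.001, -1.0, -0.001], [-0.496, 0.002, -0.868]]
contact_force: [3.3, -1.0, 6.3]
grip_width: 0.0519
gripper_force: 63.2
```

arm_command(
  motion="0 0 -0.04 0 0 0 -1;0 0 -0.1 0 0 0 -1;0 0 -0.16 0 0 0 -1;0 0 -0.22 0 0 0 -1;0 0 -0.22 0 0 0 -1",
)

```text
clock: 13.8
eef_pos: [0.6591, 0.29, 0.2907]
ee_rot: [[0.871, -0.001, -0.492], [-0.001, -1.0, 0.001], [-0.492, -0.0, -0.871]]
contact_force: [-0.7, 0.0, -0.5]
grip_width: 0.0517
gripper_force: 62.7
```

```bash
cat > held.py <<'E'
from h import *
import sys
r=float(sys.argv[1]);o=get_obs();im=get_image("wrist");cv2.imwrite(f"pics/held{sys.argv[2]}.png",im)
hs=cv2.cvtColor(im,cv2.COLOR_BGR2HSV);m=(hs[...,1]>90)&(hs[...,0]<22)&(hs[...,2]>40)
I={"eef_pos":np.zeros(3),"ee_rot":np.eye(3)}
for k in wcontour(im,m):
    if len(k)<100 or abs(k.mean(0)[0]-257)>25: continue
    s=hullfit(k,I,[0,0,.155],r,.018);print(k.mean(0),"tool",s.x.round(4),np.abs(s.fun).mean())
E
python3 held.py .027 2;python3 - <<'E'
from h import *
row([.537,-.15,.33],toolR());row([.537,-.2567,.33],toolR())
E
```

```text
[256.90333333 247.02666667] tool [-0.0011 -0.0002  0.1621] 0.6229805659465408
-0.2501 0.8799 0.0477 0.0001 0.0825 -0.0001
-0.2498 1.0933 0.0478 0.0001 0.0825 -0.0001
```

arm_command(
  motion="-0.01 0.1 0 0 0.02 0 -1;-0.2506 0.99 0.0477 0 0.0825 0 -1;-0.2506 0.99 0.0477 0 0.0825 0 -1;-0.2506 0.99 0.0477 0 0.0825 0 -1;-0.2506 0.99 0.0477 0 0.0825 0 -1;-0.2506 0.99 0.0477 0 0.0825 0 -1;-0.2506 0.99 0.0477 0 0.0825 0 -1;-0.2506 0.99 0.0477 0 0.0825 0 -1;-0.2506 0.99 0.0477 0 0.0825 0 -1;-0.2506 0.99 0.0477 0 0.0825 0 -1;-0.2506 0.99 0.0477 0 0.0825 0 -1;-0.2506 0.99 0.0477 0 0.0825 0 -1",
)

```text
clock: 15.05
eef_pos: [0.5345, -0.2065, 0.3285]
ee_rot: [[1.0, -0.004, -0.007], [-0.004, -1.0, -0.001], [-0.007, 0.002, -1.0]]
contact_force: [1.9, -0.0, 0.1]
grip_width: 0.0514
gripper_force: 62.6
```

```bash
python3 - <<'E'
from h import *
print(get_obs()["eef_pos"]);row([.536,-.2567,.268],toolR())
E
```

```text
[ 0.5345048  -0.20648485  0.32852311]
0.0042 0.1002 0.1212 0.0002 0.0011 -0.0006
```

arm_command(
  motion="0.0042 0.1002 0.02 0 0.0005 -0.0006 -1;0.0042 0.1002 0.06 0 0.0005 -0.0006 -1;0.0042 0.1002 0.1 0 0.0005 -0.0006 -1;0.0042 0.1002 0.12 0 0.0005 -0.0006 -1;0.0042 0.1002 0.12 0 0.0005 -0.0006 -1;0.0042 0.1002 0.12 0 0.0005 -0.0006 -1",
)

```text
clock: 15.65
eef_pos: [0.5381, -0.2541, 0.2696]
ee_rot: [[1.0, 0.005, -0.002], [0.005, -1.0, -0.002], [-0.002, 0.002, -1.0]]
contact_force: [0.3, -0.1, -0.7]
grip_width: 0.0517
gripper_force: 62.8
```

```bash
python3 - <<'E'
from h import *
o=get_obs();im=get_image("wrist");cv2.imwrite("pics/pl3.png",im);print(o["eef_pos"],o["ee_rot"][2].round(4),o["contact_force"])
cv2.imwrite("pics/c3.png",cv2.resize(im[130:330,150:370],(660,600)))
E
```

```text
[ 0.53807386 -0.25407404  0.26964666] [-0.0024  0.0019 -1.    ] [ 0.32613545 -0.07760941 -0.72146211]
```

View pics/c3.png

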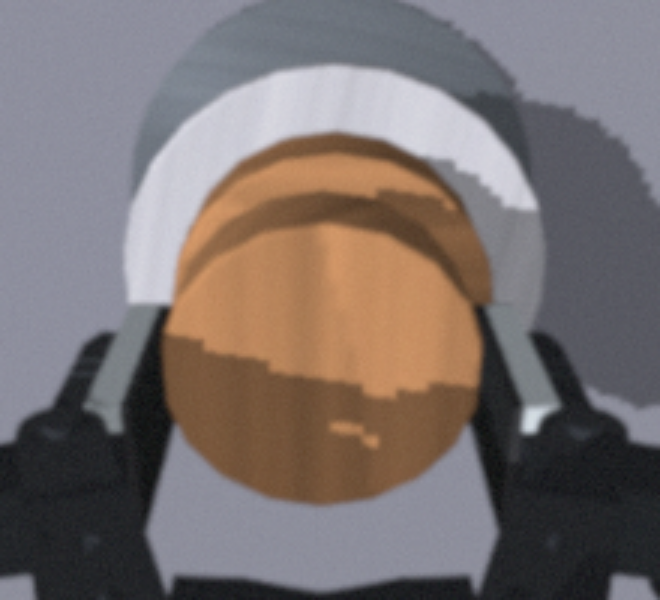

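Picture: the medium round is held above the large one. The large round is centred at crop column 334, level with the plate, and the medium at 323, so it must go about 2.5 mm in +tool y. The front arcs give x.

```bash
python3 - <<'E'
from h import *
from scipy.optimize import brentq
I={"eef_pos":np.zeros(3),"ee_rot":np.eye(3)}
for nm,v,z,r in(("largetop",182,.189,.032),("largebot",174,.207,.032),("plate",152.2,.207,.046)):
    print(nm,brentq(lambda x:wproj([[x,.002,z]],I)[0,1]-v,-.05,.08)-r)
import subprocess
im=cv2.imread("pics/pl3.png")
for v,z,r in ((297.5,.161,.027),):print("med rear top",brentq(lambda x:wproj([[x,0,z]],I)[0,1]-v,-.08,.08)+r)
for v,z,r in ((204.5,.161,.027),(194,.179,.027)):print("med front",brentq(lambda x:wproj([[x,0,z]],I)[0,1]-v,-.08,.08)-r)
E
```

```text
largetop -0.0014902970281988719
largebot -0.0014156331640908688
plate -0.001884887755543671
med rear top 0.0003160309146190525
med front 0.0003999991295153306
med front -0.00024866921609615483
```

arm_command(
  motion="-0.0034 0.005 0.005 0 0 0 -1;-0.0034 0.005 0.012 0 0 0 -1;-0.0034 0.005 0.015 0 0 0 -1;-0.0034 0.005 0.015 0 0 0 -1",
)

```text
clock: 16.1
eef_pos: [0.5358, -0.2579, 0.2622]
ee_rot: [[1.0, 0.003, -0.002], [0.003, -1.0, -0.002], [-0.002, 0.002, -1.0]]
contact_force: [-0.3, 0.3, -0.5]
grip_width: 0.0515
gripper_force: 62.8
```

arm_command(
  motion="0 0 0.002 0 0 0 -1;0 0 0.004 0 0 0 -1;0 0 0.004 0 0 0 -1",
)

```text
clock: 16.4
eef_pos: [0.5359, -0.2579, 0.2601]
ee_rot: [[1.0, 0.003, -0.002], [0.003, -1.0, -0.002], [-0.002, 0.002, -1.0]]
contact_force: [-0.1, 0.4, -0.3]
grip_width: 0.0518
gripper_force: 62.8
```

arm_command(
  motion="0 0 0.0015 0 0 0 -1;0 0 0.003 0 0 0 -1;0 0 0.003 0 0 0 -1",
)

```text
clock: 16.7
eef_pos: [0.5359, -0.2578, 0.2586]
ee_rot: [[1.0, 0.004, -0.002], [0.004, -1.0, -0.002], [-0.002, 0.002, -1.0]]
contact_force: [-0.2, 0.2, -0.3]
grip_width: 0.0519
gripper_force: 62.8
```

arm_command(
  motion="0 -0.0024 0.0005 0 0 0 -1;0 -0.0024 0.002 0 0 0 -1;0 -0.0024 0.002 0 0 0 -1",
)

```text
clock: 17.0
eef_pos: [0.5359, -0.2566, 0.2577]
ee_rot: [[1.0, 0.004, -0.002], [0.004, -1.0, -0.002], [-0.002, 0.002, -1.0]]
contact_force: [0.0, -0.0, -1.4]
grip_width: 0.0517
gripper_force: 62.8
```

arm_command(
  motion="0 0 0.001 0 0 0 -1;0 0 0.002 0 0 0 -1;0 0 0.002 0 0 0 -1",
)

```text
clock: 17.3
eef_pos: [0.536, -0.2567, 0.2571]
ee_rot: [[1.0, 0.004, -0.002], [0.004, -1.0, -0.003], [-0.002, 0.003, -1.0]]
contact_force: [-1.2, 0.7, 3.3]
grip_width: 0.0517
gripper_force: 63.1
```

Contact at TCP z 0.257, in line with the prediction. Release and retreat.

arm_command(
  motion="0 0 0 0 0 0 0.6;0 0 0 0 0 0 0.6;0 0 0 0 0 0 0.6;0 0 0 0 0 0 0.6",
)

```text
clock: 17.7
eef_pos: [0.536, -0.2567, 0.2566]
ee_rot: [[1.0, 0.004, -0.002], [0.004, -1.0, -0.002], [-0.002, 0.002, -1.0]]
contact_force: [0.2, 0.4, 0.6]
grip_width: 0.0682
gripper_force: 0.0
```

arm_command(
  motion="0 0 -0.04 0 0 0 0.6;0 0 -0.1 0 0 0 0.6;0 0 -0.16 0 0 0 0.6;0 0 -0.16 0 0 0 0.6",
)

```text
clock: 18.1
eef_pos: [0.5377, -0.2573, 0.3412]
ee_rot: [[1.0, 0.004, 0.006], [0.004, -1.0, -0.007], [0.006, 0.007, -1.0]]
contact_force: [0.1, -0.5, 0.1]
grip_width: 0.0682
gripper_force: 0.0
```

```bash
python3 - <<'E'
from h import *
o=get_obs();print(o["eef_pos"],o["grip_width"])
im=get_image("wrist");cv2.imwrite("pics/pl4.png",im)
n=np.array([.5,0,.866]);p=np.array([.5128,.060,.0380])+n*.230
row(p,toolR(.5236))
cv2.imwrite("pics/c4.png",cv2.resize(im[80:280,150:370],(660,600)))
E
```

```text
[ 0.53767535 -0.25729427  0.34121028] 0.06820173098264505
0.1834 -0.6342 0.2011 0.0010 -0.0838 0.0003
```

View pics/c4.png

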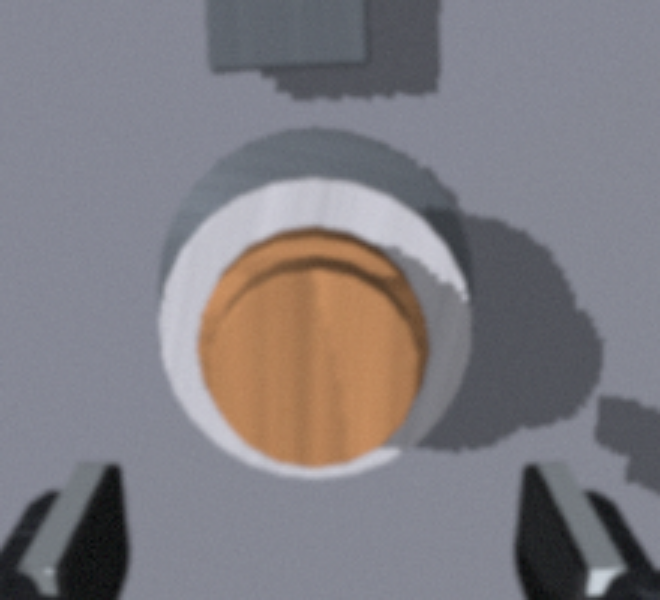

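Picture: the medium round is centred on the large (both at crop column ≈313, plate 315) and flat. Next is the small round.

arm_command(
  motion="0.1834 -0.6342 0.09 0 -0.083 0 0.4;0.1834 -0.6342 0.09 0 -0.083 0 0.4;0.1834 -0.6342 0.09 0 -0.083 0 0.4;0.1834 -0.6342 0.09 0 -0.083 0 0.4;0.1834 -0.6342 0.09 0 -0.083 0 0.4;0.1834 -0.6342 0.12 0 -0.083 0 0.4;0.1834 -0.6342 0.2 0 -0.083 0 0.4;0.1834 -0.6342 0.2 0 -0.083 0 0.4;0.1834 -0.6342 0.2 0 -0.083 0 0.4;0.1834 -0.6342 0.2 0 -0.083 0 0.4;0.1834 -0.6342 0.2 0 -0.083 0 0.4",
)

```text
clock: 19.25
eef_pos: [0.6267, 0.0591, 0.2371]
ee_rot: [[0.867, 0.002, -0.499], [0.0, -1.0, -0.004], [-0.499, 0.003, -0.867]]
contact_force: [-0.2, -0.6, 0.0]
grip_width: 0.0595
gripper_force: 0.0
```

```bash
python3 - <<'E'
from h import *
n=np.array([.5,0,.866])
o=get_obs();im=get_image("wrist");print(o["eef_pos"],o["grip_width"],o["ee_rot"].round(4).tolist());cv2.imwrite("pics/w6.png",im)
hs=cv2.cvtColor(im,cv2.COLOR_BGR2HSV);m=(hs[...,1]>90)&(hs[...,0]<22)&(hs[...,2]>40)
I={"eef_pos":np.zeros(3),"ee_rot":np.eye(3)}
for k in wcontour(im,m):
    c=k.mean(0);print(c,np.ptp(k,0))
    if abs(c[0]-257)<40:
        s=hullfit(k,I,[0,0,.212],.022,.018);print("tool",s.x.round(4),np.abs(s.fun).mean())
print("h",(o["eef_pos"]-[.5135,0,.0380])@n,"slope",(o["eef_pos"]-[.5135,0,.0380])@[.866,0,-.5])
row(np.array([.5128,.060,.0380])+n*.230,toolR(.5236))
E
```

```text
[0.62672886 0.05907807 0.23708544] 0.05952126381311366 [[0.8669, 0.0018, -0.4985], [0.0, -1.0, -0.0035], [-0.4985, 0.0031, -0.8669]]
[ 13.44067797 347.76271186] [35. 70.]
[253.98901099 213.48351648] [64. 64.]
tool [-0.0045 -0.0022  0.2208] 0.3640260283031924
h 0.22902242400942688 slope -0.001486529706201209
0.0019 -0.0018 -0.0007 0.0005 -0.0004 -0.0000
```

arm_command(
  motion="-0.006 -0.0042 0.05 0 0 0 0.4;-0.006 -0.0042 0.085 0 0 0 0.4;-0.006 -0.0042 0.097 0 0 0 0.4;-0.006 -0.0042 0.097 0 0 0 0.4",
)

```text
clock: 19.7
eef_pos: [0.5994, 0.0617, 0.1958]
ee_rot: [[0.866, 0.002, -0.5], [0.001, -1.0, -0.003], [-0.5, 0.003, -0.866]]
contact_force: [-0.3, 0.2, 0.7]
grip_width: 0.0595
gripper_force: 0.0
```

arm_command(
  motion="0 0 0 0 0 0 -1;0 0 0 0 0 0 -1;0 0 0 0 0 0 -1;0 0 0 0 0 0 -1;0 0 0 0 0 0 -1;0 0 0 0 0 0 -1",
)

```text
clock: 20.3
eef_pos: [0.601, 0.0624, 0.1968]
ee_rot: [[0.868, 0.004, -0.497], [0.002, -1.0, -0.004], [-0.497, 0.003, -0.868]]
contact_force: [3.2, -1.2, 5.7]
grip_width: 0.0412
gripper_force: 61.1
```

arm_command(
  motion="0 0 -0.04 0 0 0 -1;0 0 -0.1 0 0 0 -1;0 0 -0.16 0 0 0 -1;0 0 -0.24 0 0 0 -1;0 0 -0.24 0 0 0 -1",
)

```text
clock: 20.8
eef_pos: [0.6631, 0.0631, 0.3043]
ee_rot: [[0.872, 0.003, -0.49], [0.002, -1.0, -0.004], [-0.49, 0.002, -0.872]]
contact_force: [0.9, 0.2, -1.0]
grip_width: 0.0413
gripper_force: 60.7
```

```bash
python3 held.py .022 3;python3 - <<'E'
from h import *
print(get_obs()["clock"]);row([.5365,-.2567,.34],toolR())
E
```

```text
[256.82304527 243.11522634] tool [-0.001  -0.0002  0.1675] 0.7083776592953401
20.85
-0.2563 0.6390 0.0596 0.0005 0.0821 0.0005
```

arm_command(
  motion="-0.02 0.1 0 0 0.02 0 -1;-0.2563 0.639 0.0596 0.0003 0.0821 0.0005 -1;-0.2563 0.639 0.0596 0.0003 0.0821 0.0005 -1;-0.2563 0.639 0.0596 0.0003 0.0821 0.0005 -1;-0.2563 0.639 0.0596 0.0003 0.0821 0.0005 -1;-0.2563 0.639 0.0596 0.0003 0.0821 0.0005 -1;-0.2563 0.639 0.0596 0.0003 0.0821 0.0005 -1;-0.2563 0.639 0.0596 0.0003 0.0821 0.0005 -1;-0.2563 0.639 0.0596 0.0003 0.0821 0.0005 -1;-0.2563 0.639 0.0596 0.0003 0.0821 0.0005 -1;-0.2563 0.639 0.0596 0.0003 0.0821 0.0005 -1;-0.2563 0.639 0.0596 0.0003 0.0821 0.0005 -1",
)

```text
clock: 22.05
eef_pos: [0.5354, -0.2553, 0.3378]
ee_rot: [[1.0, 0.002, -0.008], [0.002, -1.0, -0.001], [-0.008, 0.001, -1.0]]
contact_force: [-0.7, 0.4, -0.5]
grip_width: 0.041
gripper_force: 60.7
```

```bash
python3 - <<'E'
from h import *
o=get_obs();print(o["eef_pos"],o["ee_rot"][2]);row([.536,-.2567,.290],toolR())
E
```

```text
[ 0.53536323 -0.25529265  0.33780128] [-8.22708231e-03  8.56678054e-04 -9.99965790e-01]
0.0021 0.0027 0.0956 0.0001 0.0013 0.0004
```

arm_command(
  motion="0.0018 0.0015 0.05 0 0.0006 0 -1;0.0018 0.0015 0.085 0 0.0006 0 -1;0.0018 0.0015 0.095 0 0.0006 0 -1;0.0018 0.0015 0.095 0 0.0006 0 -1;0.0018 0.0015 0.095 0 0.0006 0 -1;0.0018 0.0015 0.095 0 0.0006 0 -1",
)

```text
clock: 22.65
eef_pos: [0.536, -0.2577, 0.2918]
ee_rot: [[1.0, 0.0, -0.002], [0.0, -1.0, -0.003], [-0.002, 0.003, -1.0]]
contact_force: [0.2, -0.9, -0.8]
grip_width: 0.0413
gripper_force: 60.7
```

```bash
python3 - <<'E'
from h import *
from scipy.optimize import brentq
o=get_obs();im=get_image("wrist");cv2.imwrite("pics/pl5.png",im);print(o["eef_pos"],o["ee_rot"][2].round(4),o["contact_force"])
I={"eef_pos":np.zeros(3),"ee_rot":np.eye(3)}
# plate upper arc: fit x,y in tool frame
g=cv2.GaussianBlur(im[...,1],(3,3),0).astype(int);pts=[]
for u in range(190,325,3):
    for v in range(230,120,-1):
        if g[v,u]-g[v-3,u]>35 and g[v,u]>150 : pts.append((u,v-1.5));break
pts=np.array(pts);z=o["eef_pos"][2]-.062;t=np.linspace(0,2*np.pi,720)
def res(q):
    H=wproj(np.c_[q[0]+.046*np.cos(t),q[1]+.046*np.sin(t),0*t+z],I).astype(np.float32)
    return [cv2.pointPolygonTest(H,(float(a),float(b)),True) for a,b in pts]
s=least_squares(res,[0,0],loss="cauchy",diff_step=1e-3,x_scale=.01);print("plate tool",s.x.round(4),np.median(np.abs(s.fun)),len(pts))
# wood outline widths per row
hs=cv2.cvtColor(im,cv2.COLOR_BGR2HSV);w=(hs[...,1]>90)&(hs[...,0]<22)&(hs[...,2]>40)
for v in range(150,300,8):
    u=np.where(w[v,170:350])[0]+170
    if len(u):print(v,u.min(),u.max(),(u.min()+u.max())/2)
print(g[150:215,257].tolist())
E
```

```text
[ 0.53600014 -0.25765506  0.29176339] [-0.002   0.0025 -1.    ] [ 0.15528234 -0.94485207 -0.77061592]
plate tool [-0.0003 -0.0015] 0.22730021359141478 41
166 241 268 254.5
174 226 283 254.5
182 219 291 255.0
190 214 295 254.5
198 210 299 254.5
206 209 301 255.0
214 208 301 254.5
222 209 300 254.5
230 213 298 255.5
238 215 299 257.0
246 215 299 257.0
254 215 298 256.5
262 217 297 257.0
270 225 289 257.0
278 235 278 256.5
[203, 202, 202, 201, 200, 199, 199, 198, 197, 196, 196, 191, 169, 131, 97, 81, 77, 83, 99, 118, 131, 136, 138, 139, 138, 129, 110, 89, 77, 73, 73, 75, 86, 108, 131, 145, 149, 149, 148, 146, 145, 145, 145, 145, 145, 145, 144, 138, 121, 97, 81, 76, 75, 75, 75, 74, 74, 75, 80, 93, 112, 127, 134, 137, 140]
```

arm_command(
  motion="0.0005 -0.0026 0.006 0 0 0 -1;0.0005 -0.0026 0.012 0 0 0 -1;0.0005 -0.0026 0.015 0 0 0 -1;0.0005 -0.0026 0.015 0 0 0 -1",
)

```text
clock: 23.1
eef_pos: [0.5355, -0.2562, 0.2829]
ee_rot: [[1.0, -0.0, -0.004], [-0.0, -1.0, -0.001], [-0.004, 0.001, -1.0]]
contact_force: [0.2, -0.3, -0.4]
grip_width: 0.0416
gripper_force: 60.7
```

arm_command(
  motion="0 0 0.002 0 0 0 -1;0 0 0.003 0 0 0 -1;0 0 0.003 0 0 0 -1",
)

```text
clock: 23.4
eef_pos: [0.5356, -0.2563, 0.2816]
ee_rot: [[1.0, 0.0, -0.004], [-0.0, -1.0, -0.001], [-0.004, 0.001, -1.0]]
contact_force: [-0.2, 0.3, -0.9]
grip_width: 0.0417
gripper_force: 60.7
```

arm_command(
  motion="0 0 0.001 0 0 0 -1;0 0 0.002 0 0 0 -1;0 0 0.002 0 0 0 -1",
)

```text
clock: 23.7
eef_pos: [0.5356, -0.2563, 0.2807]
ee_rot: [[1.0, 0.0, -0.004], [0.0, -1.0, -0.001], [-0.004, 0.001, -1.0]]
contact_force: [0.9, -0.4, 0.9]
grip_width: 0.0415
gripper_force: 60.7
```

arm_command(
  motion="0 0 0.001 0 0 0 -1;0 0 0.002 0 0 0 -1;0 0 0.002 0 0 0 -1",
)

```text
clock: 24.0
eef_pos: [0.5356, -0.2563, 0.2796]
ee_rot: [[1.0, 0.0, -0.004], [0.0, -1.0, -0.001], [-0.004, 0.001, -1.0]]
contact_force: [0.5, 0.2, -0.3]
grip_width: 0.0411
gripper_force: 60.7
```

arm_command(
  motion="0 0 0.001 0 0 0 -1;0 0 0.002 0 0 0 -1;0 0 0.002 0 0 0 -1",
)

```text
clock: 24.3
eef_pos: [0.5357, -0.2563, 0.279]
ee_rot: [[1.0, 0.0, -0.004], [0.0, -1.0, -0.002], [-0.004, 0.002, -1.0]]
contact_force: [-1.3, 0.5, 2.7]
grip_width: 0.0415
gripper_force: 60.9
```

arm_command(
  motion="0 0 0 0 0 0 0.3;0 0 0 0 0 0 0.3;0 0 0 0 0 0 0.3;0 0 0 0 0 0 0.3",
)

```text
clock: 24.7
eef_pos: [0.5356, -0.2563, 0.2786]
ee_rot: [[1.0, 0.0, -0.004], [0.0, -1.0, -0.001], [-0.004, 0.001, -1.0]]
contact_force: [-0.9, -0.0, -0.1]
grip_width: 0.0554
gripper_force: 0.0
```

arm_command(
  motion="0 0 -0.03 0 0.0006 0 0.3;0 0 -0.08 0 0.0006 0 0.3;0 0 -0.13 0 0.0006 0 0.3;0 0 -0.13 0 0.0006 0 0.3;0 0 -0.13 0 0.0006 0 0.3",
)

```text
clock: 25.2
eef_pos: [0.536, -0.2563, 0.3452]
ee_rot: [[1.0, 0.0, 0.002], [0.0, -1.0, -0.003], [0.002, 0.003, -1.0]]
contact_force: [0.2, -0.4, -0.7]
grip_width: 0.0553
gripper_force: 0.0
```

```bash
python3 - <<'E'
from h import *
o=get_obs();print(o["eef_pos"],o["ee_rot"][2].round(4))
im=get_image("wrist");cv2.imwrite("pics/pl6.png",im);sc=get_image("scene");cv2.imwrite("pics/sc2.png",sc)
cv2.imwrite("pics/c6.png",np.hstack([cv2.resize(im[110:310,150:370],(440,400)),cv2.resize(sc[120:220,125:215],(360,400))]))
# predicted outlines
C=np.array([.5355,-.2567]);t=np.linspace(0,2*np.pi,90)
for r,z in((.046,.062),(.032,.080),(.027,.098),(.022,.116)):
    P=wproj(np.c_[C[0]+r*np.cos(t),C[1]+r*np.sin(t),0*t+z],o);print(r,P.min(0).round(1),P.max(0).round(1))
E
```

```text
[ 0.53601368 -0.25626301  0.34515033] [ 0.0023  0.0028 -1.    ]
0.046 [205.4 136.2] [308.1 234.9]
0.032 [218.4 156.1] [295.2 229.3]
0.027 [222. 167.] [291.7 232.9]
0.022 [226.2 179.7] [287.6 237.1]
```

View pics/c6.png

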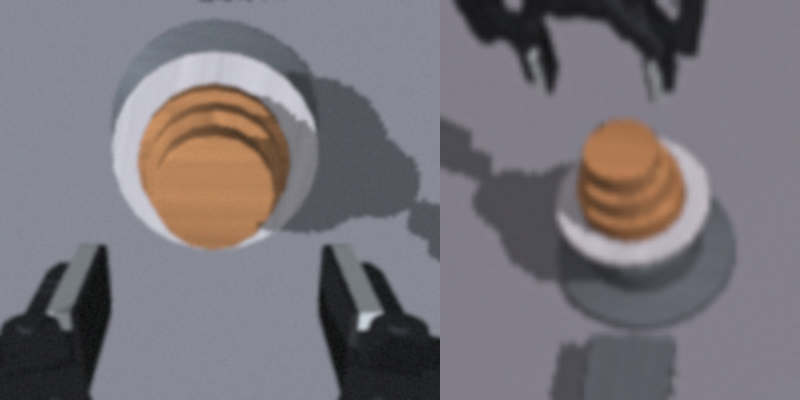

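Picture: all three rounds are stacked, flat and concentric, with small-round columns 156–274 over plate columns 112–318 in the left crop, and the plate still raised. Now I shut the fingers and press at the centre.

arm_command(
  motion="0 0 0.03 0 0 0 -1;0 0 0.03 0 0 0 -1;0 0 0.03 0 0 0 -1;0 0 0.03 0 0 0 -1;0 0 0.03 0 0 0 -1;0 0 0.06 0 0 0 -1;0 0 0.09 0 0 0 -1;0 0 0.1 0 0 0 -1;0 0 0.1 0 0 0 -1",
)

```text
clock: 26.2
eef_pos: [0.5357, -0.2562, 0.2932]
ee_rot: [[1.0, 0.0, -0.001], [0.0, -1.0, -0.001], [-0.001, 0.001, -1.0]]
contact_force: [-0.5, -0.7, 0.1]
grip_width: -0.0001
gripper_force: 0.0
```

arm_command(
  motion="0 0 0.004 0 0 0 -1;0 0 0.008 0 0 0 -1;0 0 0.012 0 0 0 -1;0 0 0.016 0 0 0 -1;0 0 0.02 0 0 0 -1;0 0 0.02 0 0 0 -1",
)

```text
clock: 26.8
eef_pos: [0.5362, -0.2565, 0.285]
ee_rot: [[1.0, 0.0, 0.002], [0.0, -1.0, -0.003], [0.002, 0.003, -1.0]]
contact_force: [-0.8, 0.5, 4.3]
grip_width: 0.0
gripper_force: 2.2
```

arm_command(
  motion="0 0 0.004 0 0 0 -1;0 0 0.008 0 0 0 -1;0 0 0.012 0 0 0 -1;0 0 0.016 0 0 0 -1;0 0 0.016 0 0 0 -1",
)

```text
clock: 27.3
eef_pos: [0.5363, -0.2565, 0.2768]
ee_rot: [[1.0, 0.0, 0.002], [0.0, -1.0, -0.003], [0.002, 0.003, -1.0]]
contact_force: [0.0, 0.3, 5.1]
grip_width: 0.0001
gripper_force: 2.2
```

Sliding at about 5 N. Keep pressing to home, expected at TCP z ≈ 0.269.

arm_command(
  motion="0 0 0.004 0 0 0 -1;0 0 0.008 0 0 0 -1;0 0 0.01 0 0 0 -1;0 0 0.01 0 0 0 -1",
)

```text
clock: 27.7
eef_pos: [0.5363, -0.2565, 0.2717]
ee_rot: [[1.0, 0.0, 0.002], [0.0, -1.0, -0.002], [0.002, 0.002, -1.0]]
contact_force: [-1.0, 0.9, 5.0]
grip_width: -0.0002
gripper_force: 2.4
```

arm_command(
  motion="0 0 0.002 0 0 0 -1;0 0 0.004 0 0 0 -1;0 0 0.004 0 0 0 -1",
)

```text
clock: 28.0
eef_pos: [0.5363, -0.2565, 0.2697]
ee_rot: [[1.0, 0.0, 0.002], [0.0, -1.0, -0.002], [0.002, 0.002, -1.0]]
contact_force: [0.2, 0.5, 5.5]
grip_width: -0.0
gripper_force: 2.5
```

arm_command(
  motion="0 0 0.002 0 0 0 -1;0 0 0.004 0 0 0 -1;0 0 0.004 0 0 0 -1",
)

```text
clock: 28.3
eef_pos: [0.5362, -0.2565, 0.2693]
ee_rot: [[1.0, 0.0, 0.002], [0.0, -1.0, -0.003], [0.002, 0.003, -1.0]]
contact_force: [-2.7, 1.2, 14.6]
grip_width: -0.0
gripper_force: 7.4
```

The force rises to 15 N at z = 0.269, so the plate is home. One more millimetre, then retreat straight up.

arm_command(
  motion="0 0 0.002 0 0 0 -1;0 0 0.002 0 0 0 -1;0 0 0.002 0 0 0 -1",
)

```text
clock: 28.6
eef_pos: [0.5362, -0.2564, 0.2693]
ee_rot: [[1.0, 0.0, 0.003], [0.0, -1.0, -0.003], [0.003, 0.003, -1.0]]
contact_force: [-4.3, 2.8, 19.6]
grip_width: -0.0001
gripper_force: 10.2
```

arm_command(
  motion="0 0 -0.01 0 0 0 -1;0 0 -0.03 0 0 0 -1;0 0 -0.1 0 0 0 -1;0 0 -0.16 0 0 0 -1;0 0 -0.16 0 0 0 -1;0 0 -0.16 0 0 0 -1",
)

```text
clock: 29.2
eef_pos: [0.536, -0.2563, 0.3466]
ee_rot: [[1.0, 0.0, 0.002], [0.0, -1.0, -0.002], [0.002, 0.002, -1.0]]
contact_force: [-0.5, 0.4, 0.1]
grip_width: 0.0001
gripper_force: 0.0
```

```bash
python3 - <<'E'
from h import *
o=get_obs();print(o["eef_pos"],o["contact_force"])
im=get_image("wrist");cv2.imwrite("pics/end.png",im)
hs=cv2.cvtColor(im,cv2.COLOR_BGR2HSV);w=(hs[...,1]>90)&(hs[...,0]<22)&(hs[...,2]>40)
C=np.array([.5355,-.2565]);t=np.linspace(0,2*np.pi,90)
k=[k for k in wcontour(im,w) if abs(k.mean(0)[0]-257)<40];print([(q.min(0),q.max(0)) for q in k])
for lab,zs in (("home",(.042,.060,.078,.096)),("raised",(.062,.080,.098,.116))):
    H=np.vstack([wproj(np.c_[C[0]+r*np.cos(t),C[1]+r*np.sin(t),0*t+z+d],o) for r,z in zip((.032,.027,.022),zs[1:]) for d in(0,-.018)])
    print(lab,H.min(0).round(1),H.max(0).round(1))
E
```

```text
[ 0.53604646 -0.25630153  0.34657873] [-0.5462617   0.4045096   0.06690535]
[(array([223., 149.]), array([290., 220.]))]
home [221.1 148.3] [292.1 225.4]
raised [218.4 151.9] [294.8 236.2]
```

```bash
python3 - <<'E'
from h import *
t=np.linspace(0,2*np.pi,90);C=[.5355,-.2565]
for c,b in(("scene",(145,125,210,200)),("top",(295,175,345,230))):
    im=get_image(c);hs=cv2.cvtColor(im,cv2.COLOR_BGR2HSV);m=np.zeros(im.shape[:2],np.uint8);x0,y0,x1,y1=b
    m[y0:y1,x0:x1]=((hs[...,1]>90)&(hs[...,0]<22)&(hs[...,2]>40))[y0:y1,x0:x1];v,u=np.where(m)
    print(c,u.min(),u.max(),v.min(),v.max())
    for lab,z0 in(("home",.042),("raised",.062)):
        H=np.vstack([proj(c,np.c_[C[0]+r*np.cos(t),C[1]+r*np.sin(t),0*t+z0+d+e]) for r,d in((.032,0),(.027,.018),(.022,.036)) for e in(0,.018)])
        print(lab,H.min(0).round(1),H.max(0).round(1))
im=cv2.imread("pics/end.png");print(im[205:240:2,257].tolist())
E
```

```text
scene 161 186 155 184
home [160.8 153.5] [188.3 184.8]
raised [159.4 148.5] [187.3 180.4]Traceback (most recent call last):
  File "<stdin>", line 6, in <module>
    return umr_minimum(a, axis, None, out, keepdims, initial, where)
ValueError: zero-size array to reduction operation minimum which has no identity
```

The scene outline (columns 161–186, rows 155–184) matches the home prediction and a centred stack, and the arm is clear. Handing in.

```bash
python3 -c "
from plant import *
print(hand_in())"
```

```text
the job is handed in; nothing more can be done
None
```

I stacked the three rounds on the plate (large, medium, small), pressed the plate home at TCP z = 0.269 m, and handed the job in at about 29 s; the last scene picture shows the stack home and centred, but the hand-in returned no verdict.

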